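# Serve the round bun with the tongs

### The arm

A 7-joint arm with a two-finger parallel gripper is mounted at the origin on the work surface. World frame = base frame: x ahead of the robot, y to its left, z up, the work surface at z = 0. Lengths are in m, angles in rad, forces in N, time in s.
With the tool pointing down it reaches from about 0.425 to 0.925 m from the base axis. Payload 6.8 kg.
Tool frame: the origin (TCP) lies midway between the tips of the shut fingers; the grasp point (between the pads) lies 19 mm behind it; z points along the fingers, y is the line along which they close (so a half turn about z gives the same grasp; the last joint's range is limited). The gripper opens to 85 mm and grips with 20 to 120 N. Pads are 22 mm wide; open, the fingers measure 114 mm over their backs; the gripper's body (76 mm by 85 mm) begins 54 mm behind the grasp point. The pads swing forward as they close: fully open they stand 13 mm farther back than shut.
Start: joints at [-1.44, 0.477, 0.022, 1.555, -0.011, 1.109, -0.083], TCP at [0.16, 0.656, 0.231] pointing down, gripper open.
Joint ranges: [-2.96, 2.96], [-0.34, 2.1], [-1.41, 1.46], [0.24, 2.44], [-1.37, 4.51], [0.17, 1.92], [-2.96, 2.96]. Speed limits (rad/s): [2.39, 2.39, 3.14, 3.14, 3.14, 3.14, 3.14].

### API

Orientations are given as a unit quaternion [w, x, y, z].
In Python, from station import * gives the robot as it stands.
- The arm moves only by the shell command python3 -m creep 'ROWS' [FORCE]. ROWS is JSON, a list of rows, each a list of 7 numbers: the gripper command: -1 is shut, 1 is fully open, values between are in proportion, then the shift along the world's x, y, z in mm, then the turn, a rotation vector about the world's x, y, z in rad. A call has 1 to 5 rows; each row shifts and turns the commanded pose from where the row before left it; what a row does not reach is not made up. A row lasts 1/8 s, in which the tool goes at most 62.5 mm and 10.7 degrees, less where a joint would pass 70% of its speed; a pose out of reach is approached as far as the arm can. A call is refused whole if a number of a shift passes 62.5 or a number of a turn 0.188, either way. A call with a gripper value outside its range is refused whole. The fingers move at their own pace and stop on an object; FORCE is the grip in N (left out, the last holds). Time passes only in rows, so rows that do not move let the fingers close. It gives the time, the measured TCP pose, the force, the opening and the grip force at its end, in the units of the state.
- get_obs(): the state, without advancing time (a new reading comes with each control period).
- read_camera(name): name is "scene" or "top" or "wrist"; returns (picture, depth): 400x640x3 uint8, red, green, blue; 400x640 float32, m along the optical axis (not along the pixel's ray), 0 where there is no reading.
- camera_params(name): a dict with "intrinsics" (3x3 intrinsics, pixels), "cam_to_world" (4x4, takes a point from camera to world coordinates); the wrist camera has in their place "mount" (4x4, takes a point from camera to tool coordinates, whose origin is the TCP and whose axes are the flange's). Camera axes: x right, y up, looking along -z (the intrinsics and any distortion apply to the point x, -y, -z); pixel columns grow to the right and rows downward; lengths in m; the calibration is good to about 2 mm. A picture is of the moment at which its call begins: read the wrist's pose just before it. camera_params takes no time and is no camera call.
- hand_in(): hands the job in; it is judged then, once.
The state is a dict: "t": time; "q": joint angles; "joint_vel": joint speeds; "joint_torque": joint torques, N m; "eef_pos": TCP position; "tool_rot": TCP orientation; "contact_force": force on the tool from outside, world axes, zero at the start; "torque": the same for the moment, N m; "gripper_width": opening from 0.0 (shut) to 1.0 (fully open); "grasp_force": force on a finger pad.
Only numpy, scipy, OpenCV 4.12 (cv2) and the standard library are available. Lean on these libraries where they do the work, as an engineer would, in place of code of your own. Each camera call takes 0.05 s, during which the arm holds its last target. There are 200 camera calls.

### The job

Take the serving tongs out of their holder, pick the round bun out of its clear bin with them, and finish holding it up in the tongs, lifted clear above the bins and still, ready for a customer's bag. Never touch the food with the gripper itself, and leave the long rolls, the noodle cup and the drink bottle where they stand.

Things in the scene. Friction and masses are not known exactly. Their poses are not given: they have to be found in the camera images.
- tongs: Steel spring tongs, 196 mm tall, 120 g, standing open and upright, jaws down, in the holder; the top 100 mm sticks out. Origin midway between the jaw tips, at their lower edge; z up along the tongs, y the line along which the jaws open and close, x along the pin. Two arms 20 mm wide (x), rubber inlays outside on the top 55 mm. The frame is fixed to the +y arm, so it leans while squeezed
- tongs_right: The -y arm, hinged on the pin (its origin). A spring opens the arms to a stop. Squeezed 30 mm below the pin, 2.3 N starts to close them, 3.6 N reaches the bun, a sixth of any more presses on the bun. There 1 mm of squeeze brings the jaws 6 mm nearer: 1 to 2 mm carries the tongs with jaws wide, about 5 mm shuts them on the bun; let out to the open width they fall from the grip
- tongs_pin (a point): Centre of the pin on which both arms hang, 190 mm above the tips, on the middle line of the tongs; their top edge is 6 mm above it. Grip the arms 10 to 50 mm below it, across the y axis of the tongs. Width over the outer faces when open, 15, 30 and 45 mm below the pin: 27, 30.5 and 34 mm, so the lower end of a finger pad touches first; the faces come parallel when the jaws are on the bun
- tongs_jaws (a point): Point midway between the open jaws, 20 mm above the tips. Jaws: slightly cupped plates 32 mm wide (x), 40 mm tall up from the tips, curling inward at the tips; gap between them 83 mm when open (78 mm at the edges of the cup), 97 mm over their outsides
- holder: Fixed clear upright holder, inside 116 mm (along its y) by 38 mm (x), floor 8 mm and rim 98 mm above the counter. Origin under its centre, on the counter. The tongs stand in it, their y along its y within 3 degrees
- bun: Round bun (dome with flat bottom), 54 mm diameter at 15 mm height, 42 mm diameter at the bottom, 39 mm high, about 45 g, rigid, lying flat and loose on the floor of its bin. Origin at the centre of its underside, z up
- bun_center (a point): Middle of the bun, 18 mm above its underside
- bun_bin: Fixed clear open bin with the bun, 160 x 160 mm outside, walls 4 mm thick and 65 mm tall, on a 12 mm board; inner floor 16 mm, rim 77 mm above the counter. Origin under its centre (12 mm above the counter). The bun lies within 12 mm of its middle in x and y. Whether it is the left or the right bin varies
- roll_bin: Same bin beside it, with the two long rolls
- roll_a: Long bread roll 110 x 41 x 41 mm in the other bin, to be left alone. Origin at the centre of its underside
- roll_b: Second long roll, like the first
- noodle_cup: Paper noodle cup, 98 mm diameter, 75 mm tall, loose on the counter; leave it alone. Origin at the centre of its underside
- drink: Green drink bottle, 64 mm diameter, 200 mm tall, loose on the counter; leave it alone. Origin at the centre of its underside
Not all that is in view belongs to the job. Of the things that look like the tongs, the smallest one is meant.

How it is judged:
By the outcome, as a careful person would: the job done as asked, in the order asked, and still so for the second after the job is handed in, while the arm keeps its last pose, push and grip.
It also fails if it takes over 45 s, if anything falls off the work surface, if the arm or the gripper's body presses on something with over 40 N, if the wrist force passes 120 N, or if a joint passes its speed limit or range.

## Working session

There is one attempt and no reset: what is moved stays moved. The work goes in short steps, Python scripts to look and compute and a shell command to move; the robot and the scene stay as the last step left them, time stands still between calls to the robot, and variables do not carry over. Pictures are saved under pics/ and viewed, at most 10 in all, crops included, and the job is handed in when it is done.

```bash
mkdir -p pics; ls; python3 - <<'E'
from station import *
import cv2,numpy as np
o=get_obs();print({k:np.round(v,3).tolist() for k,v in o.items()})
for n in("scene","top"):
    p,d=read_camera(n);cv2.imwrite(f"pics/{n}0.png",p[...,::-1]);np.save(f"pics/{n}0.npy",d)
    c=camera_params(n);print(n,{k:np.round(v,3).tolist() for k,v in c.items()}, (d==0).mean())
c=camera_params("wrist");print({k:np.round(v,4).tolist() for k,v in c.items()})
E
```

```text
pics
{'t': 0.0, 'q': [-1.44, 0.478, 0.022, 1.556, -0.011, 1.109, -0.083], 'joint_vel': [-0.001, -0.001, -0.0, -0.001, 0.0, 0.0, 0.0], 'joint_torque': [-0.001, -59.645, 1.608, -28.119, 0.013, 0.009, -0.0], 'eef_pos': [0.16, 0.655, 0.23], 'tool_rot': [-0.0, 0.119, 0.993, -0.001], 'contact_force': [0.421, 0.139, -0.645], 'torque': [0.012, 0.047, -0.017], 'grasp_force': 0.0, 'gripper_width': 0.998}
scene {'intrinsics': [[431.242, 0.0, 323.443], [0.0, 431.242, 198.753], [0.0, 0.0, 1.0]], 'cam_to_world': [[0.035, -0.857, 0.515, 1.042], [0.999, 0.03, -0.018, -0.01], [-0.001, 0.515, 0.857, 1.067], [0.0, 0.0, 0.0, 1.0]]} 0.00394140625
top {'intrinsics': [[477.088, 0.0, 319.825], [0.0, 477.088, 199.73], [0.0, 0.0, 1.0]], 'cam_to_world': [[-0.009, 0.996, -0.091, 0.324], [-1.0, -0.011, -0.017, -0.017], [-0.018, 0.091, 0.996, 1.579], [0.0, 0.0, 0.0, 1.0]]} 0.0040703125
{'intrinsics': [[346.9135, 0.0, 323.7257], [0.0, 346.9135, 205.1678], [0.0, 0.0, 1.0]], 'mount': [[0.0009, 0.9647, 0.2633, 0.0674], [1.0, -0.0006, -0.0014, 0.0014], [-0.0012, 0.2633, -0.9647, -0.1429], [0.0, 0.0, 0.0, 1.0]]}
```

View pics/scene0.png

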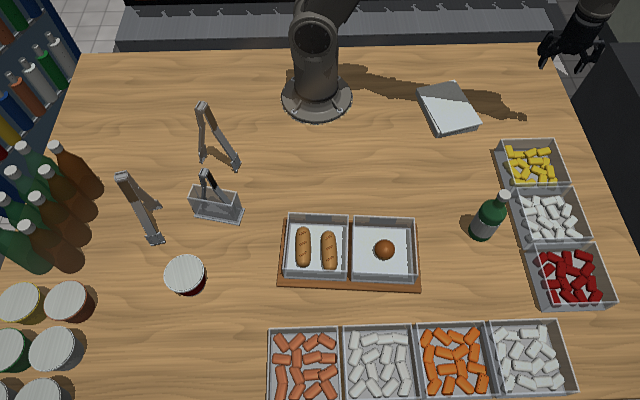

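View pics/top0.png

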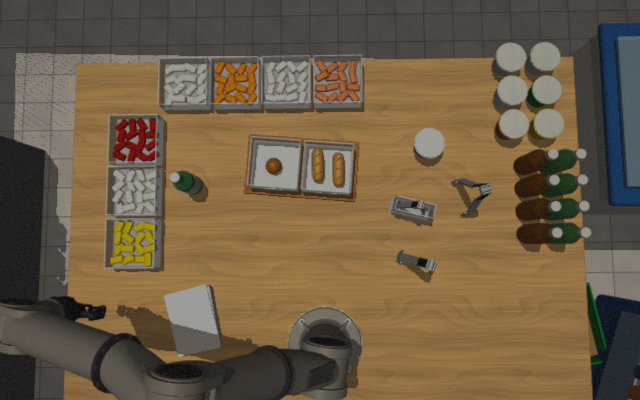

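Scene view: three tong-like things at about (217,138), (138,208) and (212,192). The first two are larger and stand free on the counter. The third is the smallest and stands in the clear holder, so it is the one meant. The bun is at (384,250) in the bin nearer +y. I'll confirm with a crop and measure.

```bash
cat > h.py <<'E'
from station import *
import cv2,numpy as np
from scipy.spatial.transform import Rotation as R
def c2w(n,o=None):
    c=camera_params(n)
    if n!="wrist": return c["intrinsics"],np.array(c["cam_to_world"])
    T=np.eye(4);q=o["tool_rot"];T[:3,:3]=R.from_quat([q[1],q[2],q[3],q[0]]).as_matrix();T[:3,3]=o["eef_pos"]
    return c["intrinsics"],T@np.array(c["mount"])
def cloud(d,K,T):
    v,u=np.mgrid[:d.shape[0],:d.shape[1]]
    P=np.stack([(u-K[0][2])/K[0][0]*d,-(v-K[1][2])/K[1][1]*d,-d],-1)
    P=P@T[:3,:3].T+T[:3,3];P[d==0]=np.nan;return P
def ray(u,v,z,K,T):
    r=T[:3,:3]@np.array([(u-K[0][2])/K[0][0],-(v-K[1][2])/K[1][1],-1]);return T[:3,3]+r*(z-T[2,3])/r[2]
E
python3 - <<'E'
from h import *
for n,b,hb in(("scene",(185,160,250,228),(375,238,395,262)),("top",(385,190,440,226),(262,155,286,178))):
    K,T=c2w(n);d=np.load(f"pics/{n}0.npy");p=cv2.imread(f"pics/{n}0.png");P=cloud(d,K,T)
    x0,y0,x1,y1=b;Q=P[y0:y1,x0:x1];m=(Q[...,2]>.11)&(Q[...,2]<.23);q=Q[m]
    print(n,m.sum(),"zmax",q[:,2].max(),"top",np.round(np.median(q[q[:,2]>q[:,2].max()-.012],0),3))
    for lo in(.11,.13,.15,.17,.19):
        s=q[(q[:,2]>=lo)&(q[:,2]<lo+.02)]
        if len(s):print(lo,len(s),s.mean(0).round(3),s.min(0).round(3),s.max(0).round(3))
    x0,y0,x1,y1=hb;hsv=cv2.cvtColor(p[y0:y1,x0:x1],cv2.COLOR_BGR2HSV);m=(hsv[...,1]>120)
    v,u=np.nonzero(m);print("bun",m.sum(),u.mean()+x0,v.mean()+y0,ray(u.mean()+x0,v.mean()+y0,.016+.02,K,T).round(3), np.nanmedian(P[y0:y1,x0:x1][m],0).round(3))
    x0,y0,x1,y1=b;m=cv2.resize(p[y0-5:y1+5,x0-5:x1+5],None,fx=6,fy=6,interpolation=cv2.INTER_CUBIC);cv2.imwrite(f"pics/crop_{n}.png",m[:600])
a=cv2.imread("pics/crop_scene.png");b=cv2.imread("pics/crop_top.png");h=max(len(a),len(b));f=lambda i:np.vstack([i,np.zeros((h-len(i),i.shape[1],3),np.uint8)])
cv2.imwrite("pics/crops.png",np.hstack([f(a),f(b)]))
E
```

```text
scene 308 zmax 0.2063562453721859 top [ 0.437 -0.28   0.201]
0.11 55 [ 0.44  -0.273  0.12 ] [ 0.422 -0.307  0.111] [ 0.451 -0.255  0.129]
0.13 55 [ 0.438 -0.277  0.139] [ 0.422 -0.301  0.13 ] [ 0.45  -0.261  0.15 ]
0.15 55 [ 0.44  -0.279  0.159] [ 0.425 -0.3    0.15 ] [ 0.45  -0.264  0.169]
0.17 47 [ 0.441 -0.274  0.18 ] [ 0.431 -0.297  0.17 ] [ 0.448 -0.265  0.19 ]
0.19 96 [ 0.438 -0.28   0.2  ] [ 0.424 -0.294  0.19 ] [ 0.45  -0.267  0.206]
bun 311 384.15755627009645 249.40514469453376 [0.583 0.163 0.036] [0.589 0.161 0.05 ]
top 133 zmax 0.20965850981130285 top [ 0.435 -0.282  0.203]
0.11 18 [ 0.436 -0.269  0.117] [ 0.42  -0.308  0.11 ] [ 0.449 -0.256  0.127]
0.13 18 [ 0.438 -0.268  0.137] [ 0.422 -0.297  0.13 ] [ 0.449 -0.261  0.146]
0.15 16 [ 0.436 -0.271  0.16 ] [ 0.423 -0.295  0.15 ] [ 0.447 -0.264  0.17 ]
0.17 12 [ 0.437 -0.271  0.18 ] [ 0.43  -0.292  0.17 ] [ 0.445 -0.266  0.189]
0.19 69 [ 0.436 -0.281  0.201] [ 0.423 -0.295  0.19 ] [ 0.447 -0.269  0.21 ]
bun 181 273.2596685082873 165.76795580110496 [0.579 0.162 0.036] [0.577 0.16  0.05 ]
```

View pics/crops.png

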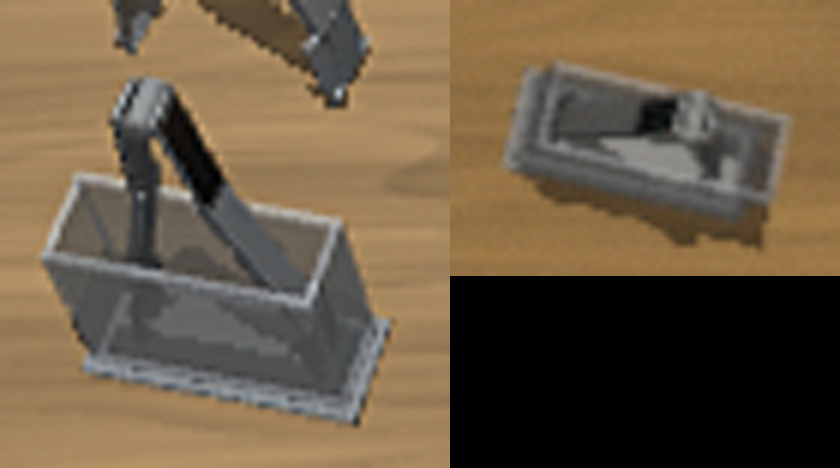

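The crop confirms it: small tongs in the clear holder with black inlays, top at about (0.436, -0.281, 0.204). The bun is at about (0.581, 0.162). The tool yaw already lies nearly along the holder's axis, so I'll move over it.

```bash
python3 -m creep '[[1,40,-60,60,0,0,0],[1,50,-60,60,0,0,0],[1,60,-60,20,0,0,0],[1,60,-60,0,0,0,0],[1,60,-60,0,0,0,0]]' && python3 -m creep '[[1,40,-60,0,0,0,0],[1,20,-60,0,0,0,0],[1,0,-60,0,0,0,0],[1,0,-60,0,0,0,0],[1,0,-60,0,0,0,0]]'
```

```text
t: 0.72
eef_pos: [0.3506, 0.4447, 0.3237]
tool_rot: [0.0, 0.119, 0.993, 0.0]
contact_force: [0.7, 0.2, -0.5]
gripper_width: 1.0
grasp_force: 0.0
t: 1.35
eef_pos: [0.4035, 0.153, 0.3234]
tool_rot: [-0.0, 0.119, 0.993, -0.0]
contact_force: [0.8, 0.2, 1.2]
gripper_width: 0.999
grasp_force: 0.0
```

```bash
python3 -m creep '[[1,30,-60,0,0,0,0],[1,30,-60,0,0,0,0],[1,10,-60,0,0,0,0],[1,0,-60,0,0,0,0],[1,-10,-60,0,0,0,0]]' && python3 -m creep '[[1,-20,-60,0,0,0,0],[1,-10,-50,0,0,0,0],[1,0,0,0,0,0,0]]'
```

```text
t: 1.98
eef_pos: [0.4596, -0.1386, 0.3236]
tool_rot: [0.0, 0.119, 0.993, -0.0]
contact_force: [0.6, 0.1, -0.8]
gripper_width: 0.999
grasp_force: 0.0
t: 2.35
eef_pos: [0.4279, -0.25, 0.3238]
tool_rot: [-0.0, 0.123, 0.992, -0.001]
contact_force: [-1.0, 0.5, 0.2]
gripper_width: 1.002
grasp_force: 0.0
```

```bash
python3 - <<'E'
from h import *
o=get_obs();p,d=read_camera("wrist");K,T=c2w("wrist",o);P=cloud(d,K,T)
cv2.imwrite("pics/w1.png",p[...,::-1]);np.save("pics/w1.npy",d);np.save("pics/w1T.npy",T)
print(o["eef_pos"])
near=(np.abs(P[...,0]-.436)<.09)&(np.abs(P[...,1]+.28)<.09)
for lo in(.10,.12,.14,.16,.18,.195):
    s=P[near&(P[...,2]>=lo)&(P[...,2]<lo+.02)]
    if len(s):
        r=cv2.minAreaRect((s[:,:2]*1000).astype(np.float32));print(lo,len(s),s.mean(0).round(4),r)
for zl,zh in((.092,.102),):
    s=P[near&(P[...,2]>=zl)&(P[...,2]<zh)];print("rim",len(s),cv2.minAreaRect((s[:,:2]*1000).astype(np.float32)))
E
```

```text
[ 0.4279395  -0.2500279   0.32377289]
0.1 194 [ 0.4335 -0.2745  0.1095] ((435.04095458984375, -284.1047668457031), (120.42698669433594, 41.58834457397461), 77.1971435546875)
0.12 177 [ 0.4335 -0.2722  0.1289] ((434.3450927734375, -280.8089904785156), (46.266624450683594, 18.169431686401367), 75.00047302246094)
0.14 110 [ 0.4323 -0.2725  0.1499] ((433.6772766113281, -280.3505859375), (35.26345443725586, 17.95136070251465), 74.45520782470703)
0.16 141 [ 0.433  -0.273   0.1697] ((433.8722229003906, -280.707763671875), (31.461841583251953, 18.928245544433594), 75.62134552001953)
0.18 282 [ 0.4319 -0.2767  0.1939] ((433.0521545410156, -280.2998962402344), (26.453022003173828, 21.29365348815918), 77.35911560058594)
0.195 825 [ 0.4338 -0.2803  0.2022] ((434.59844970703125, -281.1203308105469), (23.581317901611328, 24.701635360717773), 75.16571807861328)
rim 1280 ((434.9064025878906, -284.350830078125), (124.11194610595703, 45.9802131652832), 76.10311889648438)
```

View pics/w1.png

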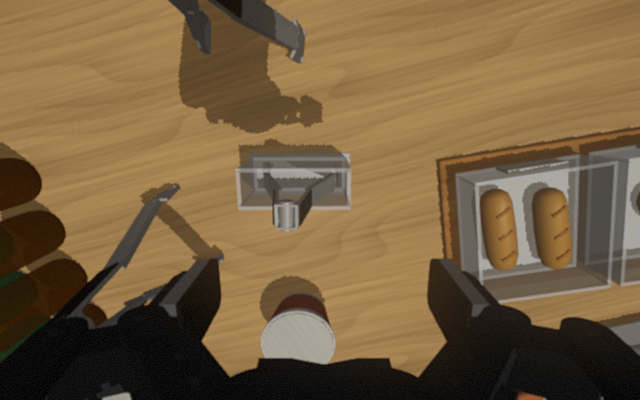

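The wrist view shows the tongs' top at (288,213) in the holder at (293,185). Tongs centre is (0.434, -0.281), axis about 14° off y, which matches the tool yaw. First I'll check the clearance to the neighbours.

```bash
python3 - <<'E'
from h import *
d=np.load("pics/scene0.npy");K,T=c2w("scene");P=cloud(d,K,T)
for n,(x0,y0,x1,y1) in dict(big1=(190,95,245,168),big2=(110,165,170,250),cup=(160,250,210,300),drink=(465,185,515,245)).items():
    q=P[y0:y1,x0:x1].reshape(-1,3);q=q[q[:,2]>.02]
    print(n,np.percentile(q,1,0).round(3),np.percentile(q,99,0).round(3),'top',q[q[:,2]>np.nanmax(q[:,2])-.02].mean(0).round(3))
K,T=c2w("scene")
for u,v in((284,214),(348,214),(350,213),(414,217)):print(ray(u,v,.077,K,T).round(3))
E
```

```text
big1 [ 0.233 -0.351  0.022] [ 0.299 -0.238  0.254] top [ 0.268 -0.293  0.247]
big2 [ 0.417 -0.482  0.022] [ 0.533 -0.425  0.253] top [ 0.477 -0.452  0.248]
cup [ 0.598 -0.383  0.027] [ 0.689 -0.293  0.079] top [ 0.645 -0.337  0.075]
drink [0.403 0.404 0.022] [0.555 0.543 0.201] top [0.525 0.433 0.197]
[ 0.491 -0.095  0.077]
[0.497 0.073 0.077]
[0.494 0.078 0.077]
[0.512 0.244 0.077]
```

```bash
python3 -m creep '[[1,6,-31,-40,0,0,0],[1,0,0,-40,0,0,0],[1,0,0,0,0,0,0]]'
```

```text
t: 2.78
eef_pos: [0.4347, -0.2745, 0.2412]
tool_rot: [-0.003, 0.118, 0.993, 0.001]
contact_force: [0.3, 0.2, 1.1]
gripper_width: 1.001
grasp_force: 0.0
```

```bash
python3 -m creep '[[1,0,-6,-30,0,0,0],[1,0,0,-35,0,0,0],[1,0,0,-30,0,0,0],[1,0,0,0,0,0,0]]' 20 && python3 -m creep '[[-0.2,0,0,0,0,0,0],[-0.2,0,0,0,0,0,0],[-0.2,0,0,0,0,0,0]]' 20
```

```text
t: 3.28
eef_pos: [0.4362, -0.2814, 0.1486]
tool_rot: [-0.001, 0.118, 0.993, 0.001]
contact_force: [0.6, -0.2, 0.2]
gripper_width: 1.0
grasp_force: 0.0
t: 3.65
eef_pos: [0.4367, -0.2832, 0.1497]
tool_rot: [0.001, 0.119, 0.993, -0.0]
contact_force: [-0.1, -0.8, 1.2]
gripper_width: 0.408
grasp_force: 1.0
```

```bash
python3 -m creep '[[-0.25,0,0,0,0,0,0],[-0.25,0,0,0,0,0,0]]' && python3 -m creep '[[-0.29,0,0,0,0,0,0],[-0.29,0,0,0,0,0,0]]' && python3 -m creep '[[-0.32,0,0,0,0,0,0],[-0.32,0,0,0,0,0,0]]'
```

```text
t: 3.9
eef_pos: [0.4372, -0.2836, 0.15]
tool_rot: [0.001, 0.119, 0.993, -0.0]
contact_force: [-0.1, 0.3, 7.9]
gripper_width: 0.381
grasp_force: 15.7
t: 4.15
eef_pos: [0.4374, -0.2838, 0.1502]
tool_rot: [0.002, 0.119, 0.993, -0.0]
contact_force: [-0.5, 0.5, 8.0]
gripper_width: 0.368
grasp_force: 19.4
t: 4.4
eef_pos: [0.4373, -0.2837, 0.1502]
tool_rot: [0.002, 0.119, 0.993, -0.0]
contact_force: [-0.5, 0.1, 8.8]
gripper_width: 0.372
grasp_force: 19.4
```

The grip is wedged because the jaws press on the holder floor (8 N up on the tool). I'll unload it by lifting slightly.

```bash
python3 -m creep '[[-0.27,0,0,4,0,0,0],[-0.27,0,0,0,0,0,0]]' && python3 -m creep '[[-0.28,0,0,4,0,0,0],[-0.28,0,0,0,0,0,0]]' && python3 -m creep '[[-0.28,0,0,10,0,0,0],[-0.28,0,0,0,0,0,0]]'
```

```text
t: 4.65
eef_pos: [0.436, -0.2829, 0.1529]
tool_rot: [0.0, 0.119, 0.993, 0.0]
contact_force: [0.8, 0.0, -0.8]
gripper_width: 0.365
grasp_force: 1.7
t: 4.9
eef_pos: [0.436, -0.283, 0.1569]
tool_rot: [0.0, 0.119, 0.993, -0.0]
contact_force: [0.6, -0.5, -0.8]
gripper_width: 0.357
grasp_force: 1.7
t: 5.15
eef_pos: [0.4366, -0.2834, 0.1676]
tool_rot: [0.001, 0.119, 0.993, -0.0]
contact_force: [-0.0, 0.1, -0.5]
gripper_width: 0.357
grasp_force: 1.7
```

```bash
python3 -m creep '[[-0.28,0,0,30,0,0,0],[-0.28,0,0,35,0,0,0],[-0.28,0,0,40,0,0,0],[-0.28,0,0,40,0,0,0],[-0.28,0,0,0,0,0,0]]' && python3 - <<'E'
from h import *
o=get_obs();print(o["eef_pos"]);p,d=read_camera("wrist");K,T=c2w("wrist",o)
s,ds=read_camera("scene");cv2.imwrite("pics/l1.png",np.hstack([cv2.resize(p,(400,250)),s[60:310,80:480]])[...,::-1])
cv2.imwrite("pics/w2.png",p[...,::-1]);cv2.imwrite("pics/s2.png",s[...,::-1]);np.save("pics/w2.npy",d);np.save("pics/s2.npy",ds);np.save("pics/w2T.npy",T)
E
```

```text
t: 5.78
eef_pos: [0.4374, -0.2841, 0.3146]
tool_rot: [0.003, 0.119, 0.993, -0.0]
contact_force: [0.8, 0.5, -1.7]
gripper_width: 0.363
grasp_force: 1.7
[ 0.43739334 -0.28407782  0.31455485]
```

View pics/l1.png

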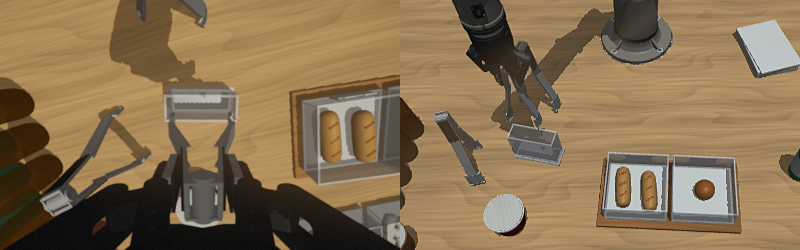

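The wrist view shows the tongs held upright and open, with the jaws near (175,120) and (235,120) at this scale; the holder is empty. Now I'll measure the jaws relative to the TCP and travel to the bun.

```bash
python3 - <<'E'
from h import *
e=np.array([.4374,-.2841,.3146])
for n in("w2","s2"):
    d=np.load(f"pics/{n}.npy")
    if n=="w2": K=camera_params("wrist")["intrinsics"];T=np.load("pics/w2T.npy")
    else: K,T=c2w("scene")
    P=cloud(d,K,T)-e
    y=np.array([.236,.972]);x=np.array([.972,-.236])
    Q=np.stack([P[...,:2]@x,P[...,:2]@y,P[...,2]],-1);m=(abs(Q[...,0])<.04)&(abs(Q[...,1])<.07)
    for lo in(-.16,-.15,-.14,-.13,-.12,-.11,-.10,-.08):
        s=Q[m&(Q[...,2]>lo)&(Q[...,2]<lo+.01)]
        for k in(-1,1):
            t=s[s[:,1]*k>0]
            if len(t)>3:print(n,lo,k,len(t),t.min(0).round(3),t.max(0).round(3))
E
```

```text
w2 -0.15 -1 37 [-0.011 -0.037 -0.145] [ 0.005 -0.036 -0.14 ]
w2 -0.15 1 47 [-0.01   0.036 -0.146] [ 0.006  0.038 -0.141]
w2 -0.14 -1 38 [-0.012 -0.042 -0.14 ] [ 0.001 -0.035 -0.13 ]
w2 -0.14 1 44 [-0.012  0.036 -0.14 ] [ 0.001  0.043 -0.131]
w2 -0.13 -1 10 [-0.013 -0.04  -0.128] [-0.006 -0.034 -0.121]
w2 -0.13 1 11 [-0.013  0.034 -0.128] [-0.006  0.041 -0.12 ]
w2 -0.12 -1 12 [-0.013 -0.039 -0.119] [-0.006 -0.033 -0.111]
w2 -0.12 1 10 [-0.014  0.034 -0.119] [-0.007  0.04  -0.11 ]
w2 -0.11 -1 75 [-0.013 -0.039 -0.109] [ 0.009 -0.032 -0.101]
w2 -0.11 1 79 [-0.014  0.033 -0.11 ] [ 0.01  0.04 -0.1 ]
w2 -0.1 -1 66 [-0.007 -0.038 -0.1  ] [ 0.01  -0.029 -0.09 ]
w2 -0.1 1 51 [-0.008  0.031 -0.1  ] [ 0.01   0.039 -0.09 ]
w2 -0.08 -1 82 [-0.009 -0.032 -0.08 ] [ 0.009 -0.024 -0.07 ]
w2 -0.08 1 75 [-0.009  0.026 -0.08 ] [ 0.009  0.034 -0.07 ]
s2 -0.15 -1 26 [-0.011 -0.04  -0.149] [ 0.019 -0.035 -0.14 ]
s2 -0.14 -1 19 [-0.012 -0.04  -0.14 ] [ 0.02  -0.035 -0.13 ]
s2 -0.14 1 23 [-0.009  0.037 -0.14 ] [ 0.021  0.043 -0.131]
s2 -0.13 -1 19 [-0.013 -0.038 -0.128] [ 0.02  -0.034 -0.12 ]
s2 -0.13 1 23 [-0.012  0.037 -0.129] [ 0.02   0.044 -0.121]
s2 -0.12 -1 19 [-0.013 -0.038 -0.119] [ 0.02  -0.032 -0.111]
s2 -0.12 1 26 [-0.011  0.035 -0.12 ] [ 0.019  0.042 -0.11 ]
s2 -0.11 -1 17 [-0.012 -0.037 -0.11 ] [ 0.02  -0.031 -0.1  ]
s2 -0.11 1 27 [-0.012  0.034 -0.11 ] [ 0.017  0.042 -0.1  ]
s2 -0.1 -1 13 [-0.007 -0.036 -0.099] [ 0.013 -0.028 -0.09 ]
s2 -0.1 1 24 [-0.006  0.03  -0.1  ] [ 0.011  0.039 -0.09 ]
s2 -0.08 -1 16 [-0.007 -0.03  -0.08 ] [ 0.011 -0.022 -0.07 ]
s2 -0.08 1 23 [-0.008  0.025 -0.079] [ 0.01   0.033 -0.071]
```

```bash
python3 -m creep '[[-0.28,20,30,5,0,0,0],[-0.28,20,35,0,0,0,0],[-0.28,20,40,0,0,0,0],[-0.28,20,40,0,0,0,0],[-0.28,20,40,0,0,0,0]]' && python3 -m creep '[[-0.28,15,40,0,0,0,0],[-0.28,10,40,0,0,0,0],[-0.28,10,40,0,0,0,0],[-0.28,10,40,0,0,0,0],[-0.28,0,0,0,0,0,0]]'
```

```text
t: 6.5
eef_pos: [0.5356, -0.0964, 0.3149]
tool_rot: [-0.001, 0.119, 0.993, -0.0]
contact_force: [0.8, -0.1, -1.6]
gripper_width: 0.359
grasp_force: 1.8
t: 7.12
eef_pos: [0.5805, 0.0668, 0.3141]
tool_rot: [-0.002, 0.116, 0.993, -0.0]
contact_force: [-0.8, -1.1, -0.9]
gripper_width: 0.361
grasp_force: 1.8
```

```bash
python3 -m creep '[[-0.28,0,40,-10,0,0,0],[-0.28,0,40,-20,0,0,0],[-0.28,0,15,-20,0,0,0],[-0.28,0,0,0,0,0,0],[-0.28,0,0,0,0,0,0]]' && python3 - <<'E'
from h import *
o=get_obs();print(o["eef_pos"]);p,d=read_camera("wrist");K,T=c2w("wrist",o);P=cloud(d,K,T)
cv2.imwrite("pics/w3.png",p[...,::-1])
hsv=cv2.cvtColor(p,cv2.COLOR_RGB2HSV);e=o["eef_pos"]
m=(hsv[...,1]>110)&(hsv[...,0]<25)&(abs(P[...,0]-e[0])<.06)&(abs(P[...,1]-e[1])<.06)&(P[...,2]>.02)&(P[...,2]<.075)
print(m.sum(),P[m].min(0).round(4),P[m].max(0).round(4));q=P[m]
(a,b),r=cv2.minEnclosingCircle((q[:,:2]*1000).astype(np.float32));print(a,b,r)
A=np.c_[2*q,np.ones(len(q))];h=q[:,2]>.035
top=q[q[:,2]>.048];print("top",top.mean(0).round(4))
M=T.copy()
E
```

```text
t: 7.75
eef_pos: [0.5814, 0.1544, 0.267]
tool_rot: [0.0, 0.121, 0.993, -0.001]
contact_force: [-0.1, -0.5, -1.0]
gripper_width: 0.356
grasp_force: 1.9
[0.58144958 0.15440832 0.26700869]
1352 [0.554  0.141  0.0355] [0.6026 0.19   0.0577]
578.1412963867188 165.0898895263672 24.93695640563965
top [0.5784 0.1631 0.0532]
```

View pics/w3.png

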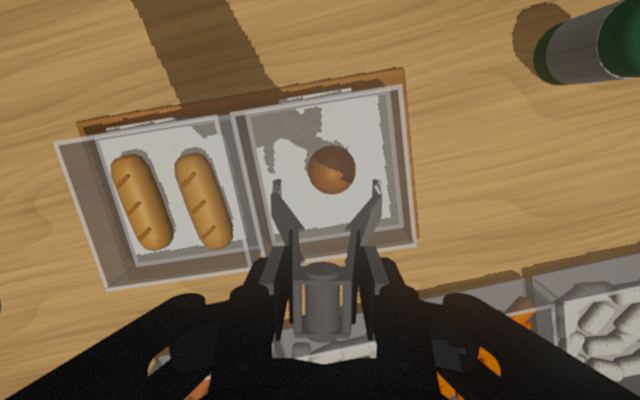

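The bun shows at (332,168), between the jaws at (278,190) and (376,188). Centre is about (0.579, 0.163). I'll centre on it and descend around it.

```bash
python3 -m creep '[[-0.28,-4,9,-15,0,0,0],[-0.28,0,0,-15,0,0,0],[-0.28,0,0,0,0,0,0]]' && python3 -m creep '[[-0.28,0,0,-20,0,0,0],[-0.28,0,0,-20,0,0,0],[-0.28,0,0,-15,0,0,0],[-0.28,0,0,-8,0,0,0],[-0.28,0,0,0,0,0,0]]'
```

```text
t: 8.18
eef_pos: [0.5758, 0.1658, 0.2348]
tool_rot: [-0.001, 0.119, 0.993, -0.001]
contact_force: [1.4, 0.0, -0.5]
gripper_width: 0.358
grasp_force: 1.9
t: 8.8
eef_pos: [0.5769, 0.1659, 0.1734]
tool_rot: [-0.0, 0.119, 0.993, -0.0]
contact_force: [0.4, -0.2, -1.5]
gripper_width: 0.361
grasp_force: 1.9
```

```bash
python3 -m creep '[[-0.28,1,-2,-4,0,0,0],[-0.28,0,0,0,0,0,0]]' && python3 -m creep '[[-0.34,0,0,0,0,0,0],[-0.34,0,0,0,0,0,0]]' && python3 -m creep '[[-0.38,0,0,0,0,0,0],[-0.38,0,0,0,0,0,0]]' && python3 -m creep '[[-0.42,0,0,0,0,0,0],[-0.42,0,0,0,0,0,0]]'
```

```text
t: 9.05
eef_pos: [0.5786, 0.164, 0.1702]
tool_rot: [0.001, 0.119, 0.993, 0.0]
contact_force: [-0.3, 0.4, -0.4]
gripper_width: 0.358
grasp_force: 1.3
t: 9.3
eef_pos: [0.5785, 0.1639, 0.1703]
tool_rot: [0.001, 0.119, 0.993, 0.0]
contact_force: [0.5, -0.8, 3.8]
gripper_width: 0.332
grasp_force: 7.4
t: 9.55
eef_pos: [0.5789, 0.164, 0.1707]
tool_rot: [0.001, 0.119, 0.993, 0.0]
contact_force: [0.8, -0.2, 4.9]
gripper_width: 0.311
grasp_force: 14.3
t: 9.8
eef_pos: [0.5792, 0.164, 0.171]
tool_rot: [0.001, 0.119, 0.993, 0.001]
contact_force: [-0.9, -0.7, 7.3]
gripper_width: 0.299
grasp_force: 19.3
```

```bash
python3 -m creep '[[-0.46,0,0,3,0,0,0],[-0.46,0,0,0,0,0,0],[-0.46,0,0,0,0,0,0]]' 22 && python3 - <<'E'
from h import *
p,d=read_camera("wrist");s,_=read_camera("scene")
cv2.imwrite("pics/c1.png",np.hstack([p[60:320,160:520],cv2.resize(s[190:290,300:440],(364,260))])[...,::-1])
E
```

```text
t: 10.18
eef_pos: [0.5775, 0.1641, 0.1722]
tool_rot: [-0.0, 0.119, 0.993, -0.0]
contact_force: [0.1, 0.5, -2.2]
gripper_width: 0.281
grasp_force: 21.9
```

View pics/c1.png

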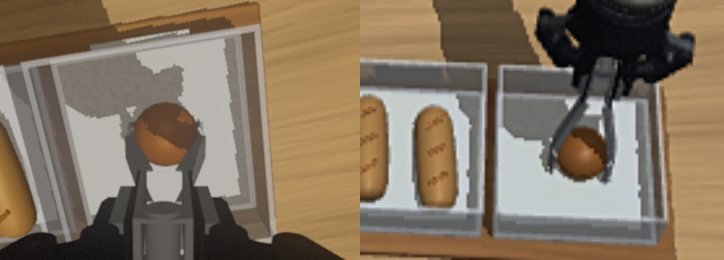

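The jaws are closed on the bun at (165,133), with one on each side. I'll firm the grip and lift gently.

```bash
python3 -m creep '[[-0.6,0,0,0,0,0,0],[-0.6,0,0,0,0,0,0],[-0.6,0,0,3,0,0,0],[-0.6,0,0,5,0,0,0],[-0.6,0,0,5,0,0,0]]' 35 && python3 -m creep '[[-0.6,0,0,10,0,0,0],[-0.6,0,0,20,0,0,0],[-0.6,0,0,30,0,0,0],[-0.6,0,0,30,0,0,0],[-0.6,0,0,30,0,0,0]]' && python3 -m creep '[[-0.6,0,0,30,0,0,0],[-0.6,0,0,15,0,0,0],[-0.6,0,0,5,0,0,0],[-0.6,0,0,0,0,0,0],[-0.6,0,0,0,0,0,0]]' && python3 - <<'E'
from h import *
p,d=read_camera("wrist");s,_=read_camera("scene")
cv2.imwrite("pics/c2.png",np.hstack([p[60:320,160:520],cv2.resize(s[100:290,230:496],(364,260))])[...,::-1])
E
```

```text
t: 10.9
eef_pos: [0.5782, 0.164, 0.1862]
tool_rot: [0.0, 0.119, 0.993, 0.0]
contact_force: [0.2, 0.1, -1.6]
gripper_width: 0.277
grasp_force: 37.1
t: 11.52
eef_pos: [0.578, 0.1639, 0.3074]
tool_rot: [0.0, 0.119, 0.993, 0.0]
contact_force: [0.7, 0.2, -1.7]
gripper_width: 0.276
grasp_force: 37.1
t: 12.15
eef_pos: [0.5775, 0.164, 0.3545]
tool_rot: [-0.001, 0.119, 0.993, -0.001]
contact_force: [-0.1, -0.7, -1.8]
gripper_width: 0.278
grasp_force: 37.1
```

View pics/c2.png

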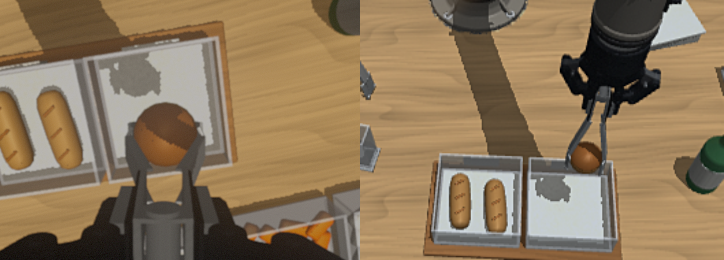

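The bun is held in the tongs about 0.2 m up, and its bin is empty. I'll let it settle for a moment and hand in.

```bash
python3 -m creep '[[-0.6,0,0,0,0,0,0],[-0.6,0,0,0,0,0,0],[-0.6,0,0,0,0,0,0],[-0.6,0,0,0,0,0,0]]' && python3 -c "from station import *;print(hand_in())"
```

```text
t: 12.75
eef_pos: [0.578, 0.164, 0.3557]
tool_rot: [0.0, 0.119, 0.993, 0.0]
contact_force: [0.6, 0.4, -2.0]
gripper_width: 0.274
grasp_force: 37.1
the job is handed in; nothing more can be done
None
```

The job is handed in at about 12.8 s: the tongs are out of the holder, holding the bun still with its underside roughly 0.2 m above the counter, clear of the bins (verdict not shown); one picture I viewed was 840 px wide, over the 800 limit.

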